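# Put the centring cone back in the paddle-latched chest

### The arm

A 7-joint arm with a two-finger parallel gripper is mounted at the origin on the work surface. World frame = base frame: x ahead of the robot, y to its left, z up, the work surface at z = 0. Lengths are in m, angles in rad, forces in N, time in s.
With the tool pointing down it reaches from about 0.35 to 0.9 m from the base axis. Payload 8.1 kg.
Tool frame: the origin (TCP) lies at the very end of the fingers, on their centre line; the grasp point (between the pads) lies 19 mm behind it (pinch_z is the distance from the TCP to the grasp point, in m); z points along the fingers, y is the line along which they close (so a half turn about z gives the same grasp; the last joint's range is limited). The gripper opens to 92 mm and grips with 3 to 60 N. Pads are 19 mm wide; open, the fingers measure 130 mm over their backs; the gripper's body (75 mm by 190 mm) begins 47 mm behind the grasp point.
Start: joints at [-1.248, 0.434, 0.025, 1.573, -0.012, 1.134, -0.075], TCP at [0.258, 0.569, 0.227] pointing down, gripper open.
Joint ranges: [-2.62, 2.62], [-0.44, 2.09], [-1.27, 1.32], [0.08, 2.57], [-1.32, 4.46], [0.12, 2], [-2.74, 2.74]. Speed limits (rad/s): [2.22, 2.22, 3.01, 3.01, 3.14, 3.14, 3.14].

### API

Orientations are given as [roll, pitch, yaw] about the fixed x, y, z axes, in that order (R = Rz(yaw) Ry(pitch) Rx(roll)).
In Python, from workcell import * gives the robot as it stands.
- The arm moves only by the tool arm_command, never from a script. Its argument "targets" is a list of rows, each a list of 7 numbers: the closure in counts, from 0 (fully open) to 255 (shut), then the shift along the tool's x, y, z in cm, then the turn, a rotation vector about the tool's x, y, z in degrees. In form: [[hand, dx, dy, dz, rx, ry, rz], ...]. A call has 1 to 10 rows; each row shifts and turns the commanded pose from where the row before left it, along the tool's axes as they then stand; what a row does not reach is not made up. A row lasts 1/12 s, in which the tool goes at most 41.7 mm and 7.16 degrees, less where a joint would pass 70% of its speed; a pose out of reach is approached as far as the arm can. A call with a gripper value outside its range is refused whole. The fingers move at their own pace and stop on an object; the grip force is fixed at half the most. Time passes only in rows, so rows that do not move let the fingers close. It gives the time, the measured TCP pose, the force, the opening and the grip force at its end, in the units of the state.
- sense(): the state, without advancing time (a new reading comes with each control period).
- read_camera(name): name is "scene" or "top"; returns a dict with "img" (420x560x3 uint8, blue, green, red), "fx", "fy", "cx", "cy" (pixels), "R" (3x3) and "t" (3): a world point X has camera coordinates R X + t. Camera axes: x right, y down, z forward; pixel columns grow to the right and rows downward; lengths in m; the calibration is good to about 2 mm. A picture is of the moment at which its call begins. There is no depth.
- sign_off(): hands the job in; it is judged then, once.
The state is a dict: "time_s": time; "joint_positions": joint angles; "qd": joint speeds; "joint_efforts": joint torques, N m; "eef_pos": TCP position; "eef_rot": TCP orientation; "contact_force": force on the tool from outside, world axes, zero at the start; "wrist_torque": the same for the moment, N m; "finger_gap": finger opening in m; "grasp_force": force on a finger pad.
Only numpy, scipy, OpenCV 4.12 (cv2) and the standard library are available. Lean on these libraries where they do the work, as an engineer would, in place of code of your own. Each camera call takes 0.05 s, during which the arm holds its last target. There are 200 camera calls.

### The job

Lift the paddle on the red chest to draw its catch, swing the lid all the way back to its stop, and put the small steel centring cone left on the bench back in the chest, standing on its wide base on the yellow disc in the empty bay. Set the cone down gently, never let it fall, and leave everything else where it is.

Things in the scene. Friction and masses are not known exactly. Their poses are not given: they have to be found in the camera images.
- chest: Red steel chest, fixed to the bench: body 180 mm (x) by 280 (y) by 95 high, walls 4 mm, plus a lid 25 mm deep (top at 120). Origin at the centre of its underside; its -x is its front, turned to the robot's right. A divider 66 mm high at y = 0 makes two bays, 172 (x) by 134 mm (y), centred at y = +69 and -69 mm, black floor 7 mm above the origin. One bay holds the large cone, the other is empty.
- lid (a joint): Lid angle, rad: 0 shut, 1.75 open at its stop, a little past upright. Hinged along the chest's back top edge; the front edge swings up and over to the robot's left. Stiff friction hinge: it stays where it is left; moving it takes 5 to 11 N at the front edge. Shut, a hidden pawl holds it, drawn clear when the paddle is beyond 0.65 rad; with the lid above 0.15 rad the paddle may be let go.
- lid_hinge (a point): Point on the lid's hinge axis, at its middle: 90 mm behind the chest's centre, 95 mm above its underside.
- lid_edge (a point): Middle of the lower front edge of the lid, 180 mm in front of the hinge axis; moves with the lid. The lid's underside is a pan 22 mm deep with a 3 mm rim, open except for the pawl case and bolt at the front middle: within 25 mm of the centre line, hanging 18 mm below the rim.
- paddle (a joint): Paddle angle relative to the lid, rad: 0 lying level (sprung back to here), 0.85 at its stop. The free front edge swings up. Spring: about 1.5 to 4 N at the free edge. At the stop, lifting on raises the lid.
- paddle_tip (a point): Middle of the rolled free front edge (8 mm thick) of the bright steel paddle, a plate 50 mm wide, 5 mm thick, lying level above the front middle of the lid. At rest this point is 129 mm above the chest's underside and 32 mm in front of its front face, so a finger fits beneath; the plate reaches back 82 mm to its pivot.
- paddle_pivot (a point): Middle of the paddle's pivot axis (along the chest's y), between two black cheeks on the lid, whose outer faces are 35 mm either side of the middle and which reach 28 mm forward of the pivot.
- cone: Small steel centring cone with a dark bore, loose, upright on the bench: base 76 mm across, tapering above 10 mm height to 48 mm across at 40 mm height, then a cylindrical neck 42 mm across from 40 to 66 mm height (its top), by which it is gripped; 0.4 to 0.65 kg. Origin at the centre of its underside, z up.
- spot: Yellow disc, 100 mm across and 2 mm thick, fixed on the floor of the empty bay: the cone's place. Origin at the centre of its underside; its top is 9 mm above the chest's underside.
- bigcone: Large steel cone, loose, standing in the other bay: base 94 mm across, 66 mm high. Leave it. Origin at the centre of its underside.
- quicknut: Clamping nut with two red handles, loose on the bench: body 72 mm across, 44 mm high, 136 mm over the handles along its x. Leave it. Origin at the centre of its underside.
- hammer: Weight hammer with a blue handle lying on the bench, 260 mm long along its x. Leave it. Origin under its middle.
- spray: Spray can, 62 mm across, 190 mm high, standing on the bench. Leave it. Origin at the centre of its underside.
- socket: Wheel-nut socket, 32 mm across, 78 mm high, standing on the bench. Leave it. Origin at the centre of its underside.
- jar: Small jar with a dark cap, 68 mm across, 75 mm high, standing on the bench. Leave it. Origin at the centre of its underside.
Not all that is in view belongs to the job. What is shaped like the cone but green or pink is not meant.

How it is judged:
On the way, in this order (a step that is already met when the one before it is completed fails the run):
1. the paddle is lifted far enough to draw the pawl, the lid still shut (value of joint paddle above 0.6 rad and value of joint lid below 0.15 rad).
2. the lid is swung back to its stop (value of joint lid above 1.6 rad), for 0.2 s.
At the end, for the whole second after the job is handed in: The lid is open to at least 1.6 rad; the cone stands upright (within 0.12 rad) on its base on the yellow disc, its axis within 25 mm of the disc's centre, its underside within 14 mm above the chest's underside, at rest and let go (value of joint lid above 1.6 rad and horizontal distance between cone and spot below 0.025 m and z of cone in the frame of chest below 0.014 m and angle between cone's own z axis and vertical below 0.12 rad and linear speed of cone below 0.02 m/s); the robot touches nothing.
It fails at once if the cone falls freely (linear speed of cone above 0.6 m/s and contact force between the fingers and cone below 0.3 N).
It fails at once if the large cone is moved by more than 25 mm (distance of bigcone from where it was at the start of the episode above 0.025 m).
It fails at once if another loose thing on the bench is moved by more than 30 mm (distance of any of quicknut, hammer, spray, socket, jar from where it was at the start of the episode above 0.03 m).
It also fails if it takes over 72 s, if anything falls off the work surface, if the arm or the gripper's body presses on something with over 40 N, if the wrist force passes 120 N, or if a joint passes its speed limit or range.

## Working session

There is one attempt and no reset: what is moved stays moved. The work goes in short steps, Python scripts to look and compute and a tool call to move; the robot and the scene stay as the last step left them, time stands still between calls to the robot, and variables do not carry over. Pictures are saved under pics/ and viewed, at most 10 in all, crops included, and the job is handed in when it is done.

Besides the shell and the picture viewer there is one more tool, called by a JSON object that holds its "method" and its "body". arm_command: Moves the arm, as the interface text tells. Its arguments: {"type":"object","properties":{"targets":{"type":"array","items":{"type":"array","items":{"type":"number"}}}},"required":["targets"]}

```bash
mkdir -p pics; python3 - <<'E'
from workcell import *
import cv2,numpy as np
for n in("scene","top"):
    c=read_camera(n);cv2.imwrite(f"pics/{n}0.png",c["img"]);np.savez(f"{n}0.npz",**c)
    print(n,c["fx"],c["cx"],c["cy"],np.round(c["R"],3).tolist(),np.round(c["t"],3).tolist(), np.round(-c["R"].T@c["t"],3))
s=sense();print({k:np.round(v,3).tolist() for k,v in s.items()})
E
```

```text
scene 389.79603742257797 284.57823876288 213.3215280842677 [[-0.104, 0.994, -0.013], [0.804, 0.077, -0.589], [-0.585, -0.072, -0.808]] [0.071, -0.395, 1.604] [1.263 0.074 1.064]
top 497.80401288483034 283.31313880480855 210.4942516159397 [[0.008, -1.0, 0.019], [-0.997, -0.009, -0.073], [0.073, -0.018, -0.997]] [-0.044, 0.592, 1.299] [ 0.496 -0.016  1.339]
{'time_s': 0.1, 'joint_positions': [-1.248, 0.435, 0.025, 1.574, -0.012, 1.134, -0.075], 'qd': [-0.0, -0.003, -0.001, -0.001, -0.002, 0.0, -0.001], 'joint_efforts': [0.003, -66.913, 0.988, -31.515, -0.061, 0.038, 0.0], 'eef_pos': [0.258, 0.569, 0.226], 'eef_rot': [-3.14, 0.0, 2.716], 'contact_force': [-0.98, 0.064, 0.023], 'wrist_torque': [0.05, -0.045, 0.045], 'grasp_force': 0.0, 'finger_gap': 0.092}
```

View pics/scene0.png

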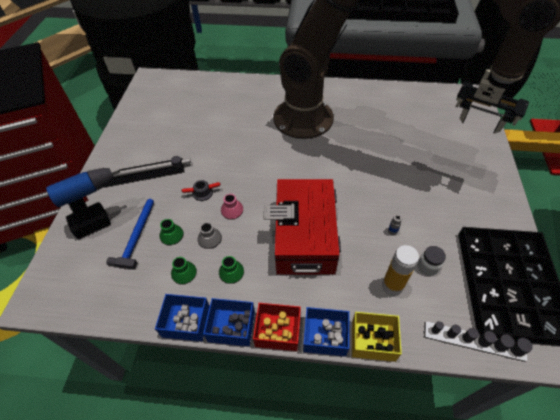

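View pics/top0.png

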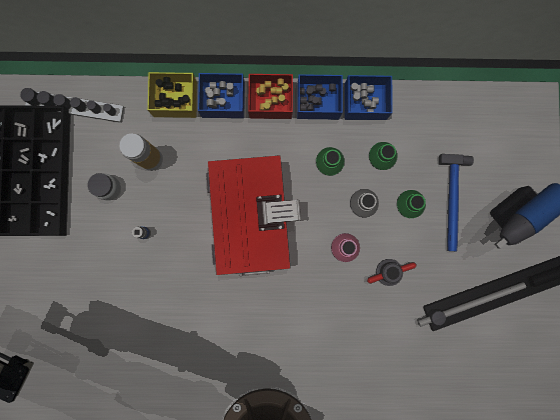

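The top view shows the chest at about (250,215) with the paddle tip near (298,211). Cone-shaped candidates in the top view are grey (365,203), green (330,160), (383,155) and (411,204), and pink (345,247). Only the grey one fits "steel", so I'll measure it and check it in a crop.

```bash
cat > h.py <<'E'
import cv2,numpy as np
def ray(c,uv,z):
    uv=np.asarray(uv,float); d=np.array([(uv[0]-c["cx"])/c["fx"],(uv[1]-c["cy"])/c["fy"],1.])
    o=-c["R"].T@c["t"]; w=c["R"].T@d
    return o+w*(z-o[2])/w[2]
def proj(c,X):
    p=c["R"]@np.asarray(X,float)+c["t"]; return np.array([c["fx"]*p[0]/p[2]+c["cx"],c["fy"]*p[1]/p[2]+c["cy"]])
def big(m):
    cs=cv2.findContours(m,cv2.RETR_EXTERNAL,cv2.CHAIN_APPROX_NONE)[0]; return max(cs,key=cv2.contourArea)
E
python3 - <<'E'
from h import *
c=dict(np.load("top0.npz"));im=c["img"]
hsv=cv2.cvtColor(im,cv2.COLOR_BGR2HSV)
red=((hsv[...,1]>150)&((hsv[...,0]<8)|(hsv[...,0]>172))&(hsv[...,2]>60)).astype(np.uint8)
red[:140]=0; red[:,320:]=0
k=cv2.convexHull(big(red)); r=cv2.minAreaRect(k); b=cv2.boxPoints(r)
P=np.array([ray(c,p,.12) for p in b]);print("lid px",b.round(1).tolist());print(P.round(3).tolist(),"ctr",P.mean(0).round(3),"sides",np.linalg.norm(P[0]-P[1]),np.linalg.norm(P[1]-P[2]))
# paddle bright, unsaturated
br=((hsv[...,1]<60)&(hsv[...,2]>150)).astype(np.uint8);m=np.zeros_like(br);m[185:235,255:310]=br[185:235,255:310]
q=big(cv2.morphologyEx(m,cv2.MORPH_CLOSE,np.ones((5,5))));bp=cv2.boxPoints(cv2.minAreaRect(q));Q=np.array([ray(c,p,.131) for p in bp]);print("paddle",bp.round(1).tolist(),Q.round(3).tolist())
# bench-plane grey value vs cone: crop
s=np.hstack([cv2.resize(im[170:236,330:400],None,fx=6,fy=6,interpolation=cv2.INTER_CUBIC),cv2.resize(im[180:246,250:310],None,fx=6,fy=6,interpolation=cv2.INTER_CUBIC)])
cv2.imwrite("pics/crop1.png",s)
E
```

```text
lid px [[206.89999389648438, 161.1999969482422], [280.1000061035156, 155.10000610351562], [289.5, 268.20001220703125], [216.39999389648438, 274.29998779296875]]
[[0.706, 0.152, 0.12], [0.723, -0.029, 0.12], [0.445, -0.054, 0.12], [0.429, 0.124, 0.12]] ctr [0.576 0.048 0.12 ] sides 0.18121042407002017 0.2795278578326241
paddle [[256.8999938964844, 205.60000610351562], [289.0, 188.6999969482422], [303.29998779296875, 215.6999969482422], [271.1000061035156, 232.6999969482422]] [[0.596, 0.027, 0.131], [0.638, -0.051, 0.131], [0.572, -0.086, 0.131], [0.531, -0.009, 0.131]]
```

View pics/crop1.png

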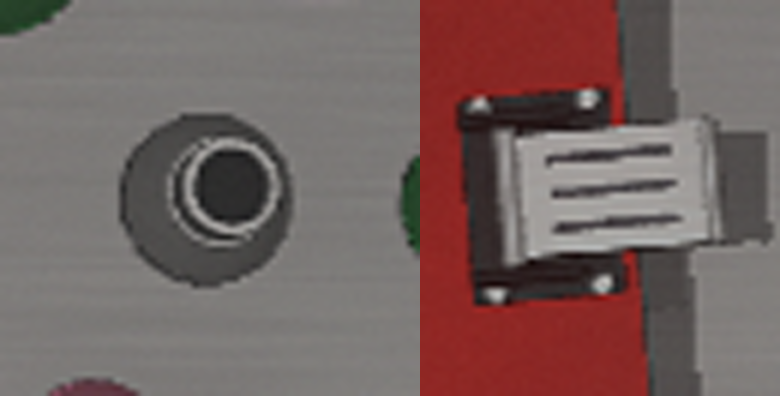

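The crop shows the grey steel cone with its base circle centred at about px (364.5,203.2), 29 px across (about 77 mm, as given), and its top ring at (368.5,201). The paddle tip is at about px (298.5,210). The lid rectangle measures 181 x 280 mm, which also fits.

```bash
cat >> h.py <<'E'
A=np.deg2rad(95.1); CH=np.array([.576,.048,0])
RC=np.array([[np.cos(A),-np.sin(A),0],[np.sin(A),np.cos(A),0],[0,0,1]])
w=lambda *p: CH+RC@np.array(p)
def lidpts(c,th,ys=(-.14,.14)): # underside front edge
    return [proj(c,w(.09-.18*np.cos(th),y,.095+.18*np.sin(th))) for y in ys]
E
python3 - <<'E'
from h import *
from workcell import *
from scipy.spatial.transform import Rotation as R
c=dict(np.load("top0.npz"));s=dict(np.load("scene0.npz"))
print("tip",ray(c,(298.5,210),.129).round(3),w(-.122,0,.129).round(3))
print("cone base",ray(c,(364.5,203.2),.004).round(3),"rim",ray(c,(368.5,201),.066).round(3))
X=ray(c,(364.5,203.2),.004);print("scene px cone rim",proj(s,[X[0],X[1],.066]).round(1),"tip scene",proj(s,w(-.122,0,.129)).round(1))
E
```

```text
tip [ 0.586 -0.075  0.129] [ 0.587 -0.074  0.129]
cone base [ 0.616 -0.259  0.004] rim [ 0.616 -0.258  0.066]
scene px cone rim [203.5 226.8] tip scene [262.9 211.9]
```

{"method": "arm_command", "body": {"targets": [[255,0,0,-1,0,0,6.72],[255,0,0,-1.5,0,0,6.72],[255,0,0,-1.5,0,0,6.72],[255,0,0,-1.5,0,0,6.72],[255,0,0,-1.5,0,0,6.72],[255,0,0,-1,0,0,6.72],[255,0,0,-0.5,0,0,6.72],[255,0,0,0,0,0,6.72],[255,0,0,0,0,0,6.72],[255,-2,0.7,0,0,0,0]]}}

```text
time_s: 0.93
eef_pos: [0.2638, 0.5526, 0.3107]
eef_rot: [-3.14, -0.0, 1.657]
contact_force: [-0.9, -1.1, 0.6]
finger_gap: 0.0299
grasp_force: 0.0
```

{"method": "arm_command", "body": {"targets": [[255,-3.7,1.35,0,0,0,0],[255,-3.7,1.35,0,0,0,0],[255,-3.7,1.35,0,0,0,0],[255,-3.7,1.35,0,0,0,0],[255,-3.7,1.35,0,0,0,0],[255,-3.7,1.35,0,0,0,0],[255,-3.7,1.35,0,0,0,0],[255,-3.7,1.35,0,0,0,0],[255,-3.7,1.35,0,0,0,0],[255,-3.7,1.35,0,0,0,0]]}}

```text
time_s: 1.77
eef_pos: [0.4346, 0.1915, 0.3117]
eef_rot: [-3.141, -0.0, 1.66]
contact_force: [0.0, -0.4, -0.3]
finger_gap: 0.0004
grasp_force: 0.0
```

{"method": "arm_command", "body": {"targets": [[255,-3.7,1.35,0,0,0,0],[255,-3.7,1.35,0,0,0,0],[255,-3.7,1.35,0,0,0,0],[255,-3.7,1.35,0,0,0,0],[255,-3.7,1.35,0,0,0,0],[255,-3.7,1.35,0,0,0,0],[255,-3.7,1.35,0,0,0,0],[255,-3.7,1.35,0,0,0,0],[255,-3.7,1.35,0,0,0,0],[255,-1,0,0,0,0,0]]}}

```text
time_s: 2.6
eef_pos: [0.5868, -0.1438, 0.3112]
eef_rot: [-3.141, 0.004, 1.655]
contact_force: [-1.6, 0.6, 0.6]
finger_gap: 0.0005
grasp_force: 0.0
```

```bash
cat >> h.py <<'E'
def st():
    from workcell import sense
    from scipy.spatial.transform import Rotation as R
    s=sense(); r=R.from_euler("xyz",s["eef_rot"]); 
    T=RC.T@r.as_matrix()
    print("t",round(s["time_s"],2),"chest mm",(1000*RC.T@(np.array(s["eef_pos"])-CH)).round(1),"world",np.round(s["eef_pos"],3),"\nq",np.round(s["joint_positions"],2),"F",np.round(RC.T@s["contact_force"],1),"gap",round(s["finger_gap"],4),round(s["grasp_force"],1),"\ntool axes in chest: x",T[:,0].round(3),"y",T[:,1].round(3),"z",T[:,2].round(3))
E
python3 -c "from h import *;st()"
```

```text
t 2.6 chest mm [-192.     6.3  311.2] world [ 0.587 -0.144  0.311] 
q [-0.32  0.39  0.68  1.54 -0.25  1.31  0.48] F [0.7 1.6 0.6] gap 0.0005 0.0 
tool axes in chest: x [ 1.    -0.005 -0.004] y [-0.005 -1.    -0.001] z [-0.004  0.001 -1.   ]
```

{"method": "arm_command", "body": {"targets": [[255,-1,0.6,0,0,6,0],[255,0,0,0,0,6,0],[255,0,0,0,0,6,0],[255,0,0,0,0,6,0],[255,0,0,0,0,6,0],[255,0,0,0,0,6,0],[255,0,0,0,0,6,0],[255,0,0,0,0,6,0],[255,0,0,0,0,6,0],[255,0,0,0,0,0,0]]}}

```text
time_s: 3.43
eef_pos: [0.5915, -0.1492, 0.3071]
eef_rot: [-3.127, -0.95, 1.643]
contact_force: [-1.0, -0.9, -0.8]
finger_gap: 0.0008
grasp_force: 0.0
```

```bash
python3 -c "from h import *;st()"
```

```text
t 3.43 chest mm [-197.8    2.1  307.1] world [ 0.591 -0.149  0.307] 
q [ 0.33  0.75  0.44  1.28 -0.91  1.94  0.87] F [-0.8  1.1 -0.8] gap 0.0008 0.0 
tool axes in chest: x [ 0.581 -0.01   0.813] y [-0.005 -1.    -0.008] z [ 0.814  0.001 -0.582]
```

{"method": "arm_command", "body": {"targets": [[255,-2.0,0.2,1.9,0,0,0],[255,-2.0,0,1.9,0,0,0],[255,-2.0,0,1.9,0,0,0],[255,-2.0,0,1.9,0,0,0],[255,-2.0,0,1.9,0,0,0],[255,-1.8,0,1.8,0,0,0],[255,0,0,0,0,0,0],[255,0,0,0,0,0,0]]}}

```text
time_s: 4.1
eef_pos: [0.5928, -0.1235, 0.15]
eef_rot: [-3.139, -0.942, 1.66]
contact_force: [0.2, 0.8, 1.2]
finger_gap: 0.0009
grasp_force: 0.0
```

```bash
python3 -c "from h import *;st()"
```

```text
t 4.1 chest mm [-172.3   -1.5  150. ] world [ 0.593 -0.124  0.15 ] 
q [ 0.3   0.88  0.4   1.44 -0.92  1.71  1.06] F [ 0.8 -0.3  1.2] gap 0.0009 0.0 
tool axes in chest: x [0.588 0.    0.809] y [ 0.002 -1.    -0.001] z [ 0.809  0.003 -0.588]
```

{"method": "arm_command", "body": {"targets": [[255,-0.8,-0.1,0,0,0,0],[255,0,0,1.5,0,0,0],[255,0,0,1.5,0,0,0],[255,0,0,1.5,0,0,0],[255,0,0,1.4,0,0,0],[255,0,0,1.2,0,0,0],[255,0,0,1.0,0,0,0],[255,0,0,0,0,0,0]]}}

```text
time_s: 4.77
eef_pos: [0.5863, -0.0621, 0.0954]
eef_rot: [-3.141, -0.944, 1.661]
contact_force: [0.5, -0.3, 0.9]
finger_gap: 0.0005
grasp_force: 0.0
```

```bash
python3 - <<'E'
from h import *
from workcell import read_camera
st()
a=read_camera("scene")["img"][160:280,200:340];b=read_camera("top")["img"][150:270,220:340]
cv2.imwrite("pics/crop2.png",np.hstack([cv2.resize(a,None,fx=3,fy=3),cv2.resize(b,None,fx=3,fy=3)]))
E
```

```text
t 4.77 chest mm [-110.5   -0.4   95.4] world [ 0.586 -0.062  0.095] 
q [ 0.24  0.9   0.37  1.57 -0.97  1.57  1.12] F [-0.3 -0.5  0.9] gap 0.0005 0.0 
tool axes in chest: x [0.587 0.001 0.81 ] y [ 0.002 -1.    -0.   ] z [ 0.81   0.002 -0.587]
```

View pics/crop2.png

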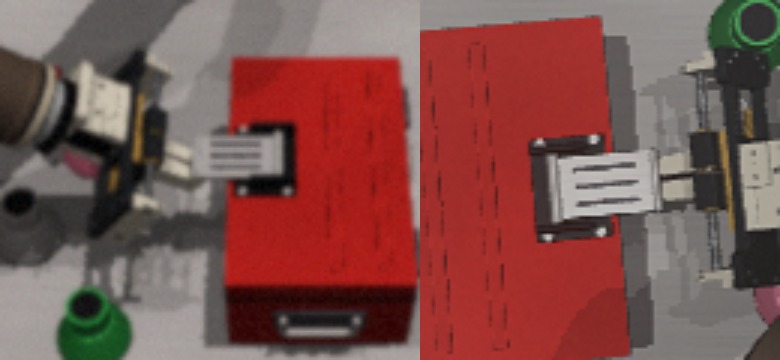

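```bash
cat > path.py <<'E'
from h import *
def rows(poses,hand=255):
    # poses: list of (x,z chest mm, slope deg); prints tool-frame rows (cm,deg)
    out=[]
    for (x0,z0,s0),(x1,z1,s1) in zip(poses,poses[1:]):
        a=np.deg2rad(s0); tz=np.array([np.cos(a),-np.sin(a)]); tx=np.array([np.sin(a),np.cos(a)])
        d=np.array([x1-x0,z1-z0])/10
        out.append([hand,round(float(d@tx),2),0,round(float(d@tz),2),0,round(-(s1-s0),1),0])
    for i in range(0,len(out),10): print(out[i:i+10])
E
python3 - <<'E'
from path import *
def tcp(E,s,off=(13.5,-20)):
    a=np.deg2rad(s); tz=np.array([np.cos(a),-np.sin(a)]); tx=np.array([np.sin(a),np.cos(a)])
    p=E-off[0]*tx-off[1]*tz; return (p[0],p[1],s)
P=[(-110.5,95.4,36)]
edge=lambda f:np.array([-40-82*np.cos(f),129+82*np.sin(f)])
for f in np.linspace(0,.87,10): P.append(tcp(edge(f),max(36,np.rad2deg(f))))
H=np.array([90,95]); e=edge(.87)-H
for t in np.linspace(0,.72,21)[1:]:
    c,s=np.cos(t),np.sin(t); P.append(tcp(H+np.array([c*e[0]+s*e[1],-s*e[0]+c*e[1]]),49.8+np.rad2deg(t)))
print(np.round(P[-1],1),np.round(P[10],1)); rows(P)
E
```

```text
[  2.4 268.5  91.1] [-90.3 167.7  49.8]
[[255, 0.69, 0, -0.91, 0, 0, 0], [255, 0.66, 0, -0.43, 0, 0, 0], [255, 0.7, 0, -0.37, 0, 0, 0], [255, 0.73, 0, -0.3, 0, 0, 0], [255, 0.76, 0, -0.23, 0, 0, 0], [255, 0.78, 0, -0.15, 0, 0, 0], [255, 0.79, 0, -0.08, 0, 0, 0], [255, 0.7, 0, -0.07, 0, np.float64(-2.8), 0], [255, 0.6, 0, -0.1, 0, np.float64(-5.5), 0], [255, 0.6, 0, -0.1, 0, np.float64(-5.5), 0]]
[[255, 0.63, 0, -0.32, 0, np.float64(-2.0), 0], [255, 0.62, 0, -0.32, 0, np.float64(-2.1), 0], [255, 0.62, 0, -0.32, 0, np.float64(-2.1), 0], [255, 0.62, 0, -0.32, 0, np.float64(-2.1), 0], [255, 0.62, 0, -0.32, 0, np.float64(-2.1), 0], [255, 0.62, 0, -0.32, 0, np.float64(-2.1), 0], [255, 0.62, 0, -0.32, 0, np.float64(-2.1), 0], [255, 0.62, 0, -0.32, 0, np.float64(-2.1), 0], [255, 0.62, 0, -0.32, 0, np.float64(-2.1), 0], [255, 0.62, 0, -0.32, 0, np.float64(-2.1), 0]]
[[255, 0.62, 0, -0.32, 0, np.float64(-2.1), 0], [255, 0.62, 0, -0.32, 0, np.float64(-2.1), 0], [255, 0.62, 0, -0.32, 0, np.float64(-2.1), 0], [255, 0.62, 0, -0.32, 0, np.float64(-2.1), 0], [255, 0.62, 0, -0.32, 0, np.float64(-2.1), 0], [255, 0.62, 0, -0.32, 0, np.float64(-2.1), 0], [255, 0.62, 0, -0.32, 0, np.float64(-2.1), 0], [255, 0.62, 0, -0.32, 0, np.float64(-2.1), 0], [255, 0.62, 0, -0.32, 0, np.float64(-2.1), 0], [255, 0.62, 0, -0.32, 0, np.float64(-2.1), 0]]
```

{"method": "arm_command", "body": {"targets": [[255,0.7,0,-0.9,0,0,0],[255,0.66,0,-0.43,0,0,0],[255,0.7,0,-0.37,0,0,0],[255,0.73,0,-0.3,0,0,0],[255,0.76,0,-0.23,0,0,0],[255,0.78,0,-0.15,0,0,0],[255,0.79,0,-0.08,0,0,0],[255,0.7,0,-0.07,0,-2.8,0],[255,0.6,0,-0.1,0,-5.5,0],[255,0.6,0,-0.1,0,-5.5,0]]}}

```text
time_s: 5.7
eef_pos: [0.5842, -0.0449, 0.1679]
eef_rot: [-3.14, -0.698, 1.657]
contact_force: [-1.3, -2.1, -3.4]
finger_gap: 0.0005
grasp_force: 1.8
```

```bash
python3 - <<'E'
from h import *
from workcell import read_camera
st()
a=read_camera("scene")["img"][140:280,200:360];b=read_camera("top")["img"][150:290,190:340]
cv2.imwrite("pics/crop3.png",np.hstack([cv2.resize(a,None,fx=2.5,fy=2.5),cv2.resize(b,None,fx=2.5,fy=2.5)]))
E
```

```text
t 5.7 chest mm [-9.330e+01  1.000e-01  1.679e+02] world [ 0.584 -0.045  0.168] 
q [ 0.06  0.68  0.47  1.64 -0.86  1.45  0.95] F [-1.9  1.4 -3.4] gap 0.0005 1.8 
tool axes in chest: x [ 0.766 -0.002  0.643] y [-0.002 -1.    -0.001] z [ 0.643 -0.    -0.766]
```

View pics/crop3.png

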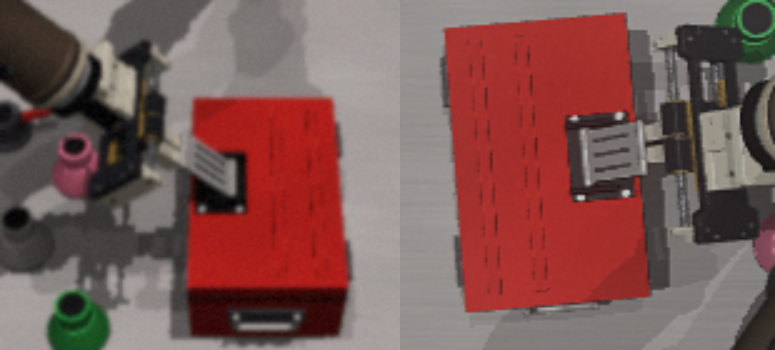

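The paddle is up on the fingers, with its front edge at about px (286,210) in the top view, and the lid is still shut. The force of about 4 N fits the spring. I'll carry on lifting.

{"method": "arm_command", "body": {"targets": [[255,0.4,0,-0.1,0,0,0],[255,0.3,0,-0.1,0,0,0],[255,0.3,0,-0.1,0,0,0]]}}

```text
time_s: 6.05
eef_pos: [0.5848, -0.0386, 0.1766]
eef_rot: [3.14, -0.701, 1.66]
contact_force: [4.6, -4.0, -6.9]
finger_gap: 0.0005
grasp_force: 4.4
```

{"method": "arm_command", "body": {"targets": [[255,0.4,0,-0.2,0,-1,0],[255,0.4,0,-0.2,0,-1,0],[255,0.4,0,-0.2,0,-1,0]]}}

```text
time_s: 6.3
eef_pos: [0.5838, -0.0329, 0.1883]
eef_rot: [-3.141, -0.649, 1.659]
contact_force: [3.2, -3.2, -8.3]
finger_gap: 0.0004
grasp_force: 3.8
```

```bash
python3 - <<'E'
from h import *
from workcell import read_camera
st()
c=read_camera("top");im=c["img"];cv2.imwrite("pics/t4.png",im)
hsv=cv2.cvtColor(im,cv2.COLOR_BGR2HSV)
red=((hsv[...,1]>150)&((hsv[...,0]<8)|(hsv[...,0]>172))&(hsv[...,2]>60)).astype(np.uint8);red[:140]=0;red[:,320:]=0
k=cv2.convexHull(big(red));print(cv2.approxPolyDP(k,4,True)[:,0].tolist())
for t in (0,.05,.1,.15,.2,.3): print(t,np.round(lidpts(c,t),1).tolist())
for f in(.5,.6,.7,.8): print(f,proj(c,w(-.04-.082*np.cos(f),0,.129+.082*np.sin(f))))
E
```

```text
t 6.3 chest mm [-81.3  -0.5 188.3] world [ 0.584 -0.033  0.188] 
q [ 0.01  0.62  0.49  1.65 -0.83  1.43  0.89] F [-3.5 -2.9 -8.3] gap 0.0004 3.8 
tool axes in chest: x [ 0.797 -0.001  0.604] y [-0.    -1.    -0.001] z [ 0.604  0.    -0.797]
[[278, 154], [288, 268], [216, 274], [207, 162]]
0 [[280.1, 156.8], [289.2, 267.8]]
0.05 [[280.1, 156.1], [289.2, 268.0]]
0.1 [[279.8, 155.5], [289.1, 268.2]]
0.15 [[279.4, 154.9], [288.7, 268.4]]
0.2 [[278.8, 154.2], [288.2, 268.6]]
0.3 [[277.1, 153.1], [286.5, 269.1]]
0.5 [294.55093153 208.93742242]
0.6 [292.85483705 208.8565169 ]
0.7 [290.84260861 208.81288917]
0.8 [288.53159088 208.80767222]
```

{"method": "arm_command", "body": {"targets": [[255,0.62,0,-0.32,0,-2.1,0],[255,0.62,0,-0.32,0,-2.1,0],[255,0.62,0,-0.32,0,-2.1,0],[255,0.62,0,-0.32,0,-2.1,0],[255,0.62,0,-0.32,0,-2.1,0],[255,0.62,0,-0.32,0,-2.1,0],[255,0.62,0,-0.32,0,-2.1,0],[255,0.62,0,-0.32,0,-2.1,0]]}}

```text
time_s: 7.02
eef_pos: [0.5799, -0.0029, 0.2353]
eef_rot: [-3.139, -0.355, 1.659]
contact_force: [0.9, -4.4, -6.1]
finger_gap: 0.0002
grasp_force: 3.5
```

```bash
cat > lid.py <<'E'
from h import *
from workcell import read_camera
st()
c=read_camera("top");im=c["img"]
hsv=cv2.cvtColor(im,cv2.COLOR_BGR2HSV)
red=((hsv[...,1]>150)&((hsv[...,0]<8)|(hsv[...,0]>172))&(hsv[...,2]>60)).astype(np.uint8);red[:130]=0;red[:,320:]=0
k=cv2.convexHull(big(red));print(cv2.approxPolyDP(k,3,True)[:,0].tolist())
for t in (.3,.4,.5,.6,.8,1,1.2,1.4,1.6,1.75): print(t,np.round(lidpts(c,t),1).tolist())
a=read_camera("scene")["img"][110:290,180:370];b=im[120:300,170:350]
import sys
cv2.imwrite(f"pics/{sys.argv[1]}.png",np.hstack([cv2.resize(a,None,fx=2.1,fy=2.1),cv2.resize(b,None,fx=2.1,fy=2.1)]))
E
python3 lid.py l5
```

```text
t 7.02 chest mm [-51.1   0.7 235.3] world [ 0.58  -0.003  0.235] 
q [-0.28  0.45  0.59  1.67 -0.6   1.29  0.61] F [-4.4 -0.5 -6.1] gap 0.0002 3.5 
tool axes in chest: x [ 0.938 -0.001  0.347] y [ 0.    -1.    -0.002] z [ 0.347  0.002 -0.938]
[[271, 151], [283, 267], [213, 274], [205, 162]]
0.3 [[277.1, 153.1], [286.5, 269.1]]
0.4 [[274.5, 151.9], [284.1, 269.6]]
0.5 [[271.2, 150.9], [280.9, 270.2]]
0.6 [[267.1, 149.9], [276.8, 270.9]]
0.8 [[256.8, 148.3], [266.5, 272.3]]
1 [[243.8, 147.3], [253.5, 273.9]]
1.2 [[228.7, 147.0], [238.3, 275.5]]
1.4 [[212.3, 147.3], [221.7, 277.2]]
1.6 [[195.5, 148.3], [204.6, 278.6]]
1.75 [[183.3, 149.5], [192.2, 279.6]]
```

View pics/l5.png

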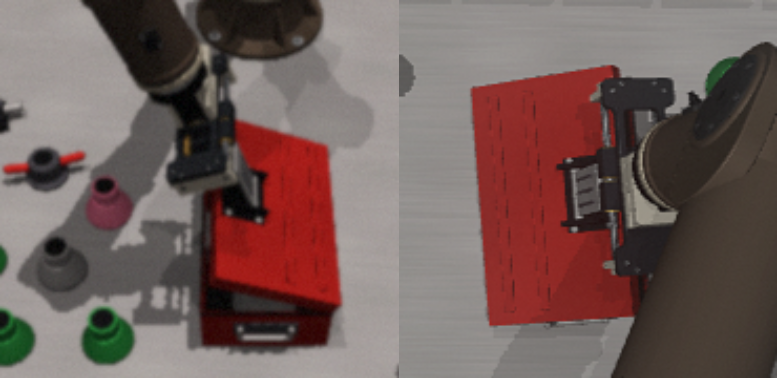

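The lid stands at about 0.45 rad and is following the paddle smoothly. I'll continue the same arc.

{"method": "arm_command", "body": {"targets": [[255,0.62,0,-0.32,0,-2.1,0],[255,0.62,0,-0.32,0,-2.1,0],[255,0.62,0,-0.32,0,-2.1,0],[255,0.62,0,-0.32,0,-2.1,0],[255,0.62,0,-0.32,0,-2.1,0],[255,0.62,0,-0.32,0,-2.1,0],[255,0.62,0,-0.32,0,-2.1,0],[255,0.62,0,-0.32,0,-2.1,0],[255,0.62,0,-0.32,0,-2.1,0],[255,0.62,0,-0.32,0,-2.1,0]]}}

```text
time_s: 7.95
eef_pos: [0.5745, 0.0506, 0.2783]
eef_rot: [-3.138, 0.012, 1.659]
contact_force: [0.1, -6.0, -4.4]
finger_gap: 0.0004
grasp_force: 3.1
```

```bash
python3 lid.py l6|head -4
```

```text
t 7.95 chest mm [  2.7   1.2 278.3] world [0.575 0.051 0.278] 
q [-0.69  0.36  0.7   1.66 -0.23  1.22  0.15] F [-6.   0.5 -4.4] gap 0.0004 3.1 
tool axes in chest: x [ 1.    -0.001 -0.012] y [-0.001 -1.    -0.004] z [-0.012  0.004 -1.   ]
[[263, 192], [285, 267], [252, 273]]
```

{"method": "arm_command", "body": {"targets": [[255,-1.5,0,0,0,0,0],[255,-3,0,0,0,0,0],[255,-3.5,0,0,0,0,0],[255,0,-3,0,0,0,0],[255,0,-3,0,0,0,0],[255,0,-3,0,0,0,0],[255,0,-2.8,0,0,0,0],[255,0,0,3,0,0,0],[255,0,0,3,0,0,0],[255,0,0,2.8,0,0,0]]}}

```text
time_s: 8.88
eef_pos: [0.4647, -0.0383, 0.191]
eef_rot: [3.141, 0.006, 1.661]
contact_force: [0.9, 1.3, -0.2]
finger_gap: 0.0005
grasp_force: 0.0
```

```bash
python3 lid.py l7; python3 - <<'E'
from path import *
P=[(-77,190,90)]+[(90-180*np.cos(t)-9.5,95+180*np.sin(t)-30,90) for t in np.arange(.75,1.79,.05)]
rows(P);print(np.round(P[-1],1))
E
```

```text
t 8.88 chest mm [-76.1 118.5 191. ] world [ 0.465 -0.038  0.191] 
q [-0.63  0.24  0.72  2.04 -0.19  0.93  0.29] F [ 1.2 -1.  -0.2] gap 0.0005 0.0 
tool axes in chest: x [ 1.     0.001 -0.006] y [ 0.001 -1.     0.001] z [-0.006 -0.001 -1.   ]
[[258, 149], [264, 230], [251, 272], [210, 274], [202, 162]]
0.3 [[277.1, 153.1], [286.5, 269.1]]
0.4 [[274.5, 151.9], [284.1, 269.6]]
0.5 [[271.2, 150.9], [280.9, 270.2]]
0.6 [[267.1, 149.9], [276.8, 270.9]]
0.8 [[256.8, 148.3], [266.5, 272.3]]
1 [[243.8, 147.3], [253.5, 273.9]]
1.2 [[228.7, 147.0], [238.3, 275.5]]
1.4 [[212.3, 147.3], [221.7, 277.2]]
1.6 [[195.5, 148.3], [204.6, 278.6]]
1.75 [[183.3, 149.5], [192.2, 279.6]]
[[255, 2.58, 0, 0.23, 0, 0, 0], [255, 0.63, 0, -0.64, 0, 0, 0], [255, 0.66, 0, -0.61, 0, 0, 0], [255, 0.69, 0, -0.58, 0, 0, 0], [255, 0.72, 0, -0.54, 0, 0, 0], [255, 0.74, 0, -0.5, 0, 0, 0], [255, 0.77, 0, -0.47, 0, 0, 0], [255, 0.79, 0, -0.43, 0, 0, 0], [255, 0.81, 0, -0.39, 0, 0, 0], [255, 0.83, 0, -0.35, 0, 0, 0]]
[[255, 0.85, 0, -0.31, 0, 0, 0], [255, 0.86, 0, -0.26, 0, 0, 0], [255, 0.87, 0, -0.22, 0, 0, 0], [255, 0.88, 0, -0.18, 0, 0, 0], [255, 0.89, 0, -0.13, 0, 0, 0], [255, 0.9, 0, -0.09, 0, 0, 0], [255, 0.9, 0, -0.04, 0, 0, 0], [255, 0.9, 0, 0.0, 0, 0, 0], [255, 0.9, 0, 0.05, 0, 0, 0], [255, 0.9, 0, 0.09, 0, 0, 0]]
[[255, 0.89, 0, 0.14, 0, 0, 0]]
[112.6 242.1  90. ]
```

View pics/l7.png

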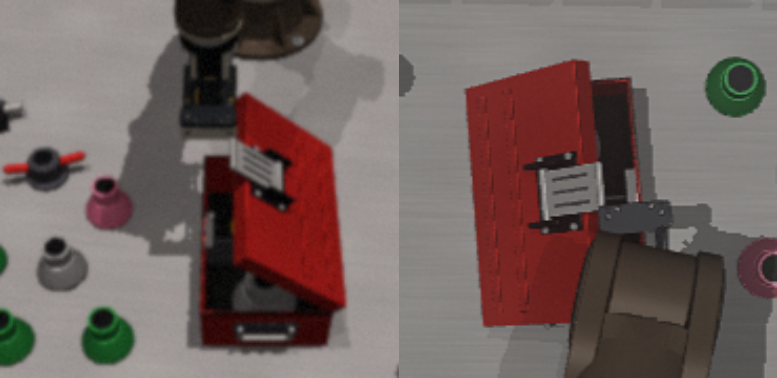

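The lid holds at about 0.76 rad. The big cone shows in the far bay (chest y<0) and yellow in the near bay (chest y=+69). Next I push on the lid edge.

{"method": "arm_command", "body": {"targets": [[255,2.5,0,0.2,0,0,0],[255,0.63,0,-0.64,0,0,0],[255,0.66,0,-0.61,0,0,0],[255,0.69,0,-0.58,0,0,0],[255,0.72,0,-0.54,0,0,0],[255,0.74,0,-0.5,0,0,0],[255,0.77,0,-0.47,0,0,0],[255,0.79,0,-0.43,0,0,0],[255,0.81,0,-0.39,0,0,0],[255,0.83,0,-0.35,0,0,0]]}}

```text
time_s: 9.82
eef_pos: [0.4571, 0.0499, 0.2355]
eef_rot: [-3.14, 0.012, 1.658]
contact_force: [-3.7, -10.5, 5.3]
finger_gap: 0.0005
grasp_force: 4.9
```

{"method": "arm_command", "body": {"targets": [[255,0.85,0,-0.31,0,0,0],[255,0.86,0,-0.26,0,0,0],[255,0.87,0,-0.22,0,0,0],[255,0.88,0,-0.18,0,0,0],[255,0.89,0,-0.13,0,0,0],[255,0.9,0,-0.09,0,0,0],[255,0.9,0,-0.04,0,0,0],[255,0.9,0,0,0,0,0],[255,0.9,0,0,0,0,0],[255,0.6,0,0,0,0,0]]}}

```text
time_s: 10.65
eef_pos: [0.4497, 0.137, 0.2464]
eef_rot: [-3.141, 0.01, 1.66]
contact_force: [1.6, -5.3, -3.4]
finger_gap: 0.0005
grasp_force: 2.5
```

```bash
python3 lid.py l8
```

```text
t 10.65 chest mm [ 99.9 117.8 246.4] world [0.45  0.137 0.246] 
q [-0.96  0.17  0.64  1.94 -0.1   1.07 -0.19] F [-5.4 -1.2 -3.4] gap 0.0005 2.5 
tool axes in chest: x [ 1.    0.   -0.01] y [ 0.    -1.    -0.001] z [-0.01   0.001 -1.   ]
[[178, 151], [188, 150], [193, 221], [182, 218]]
0.3 [[277.1, 153.1], [286.5, 269.1]]
0.4 [[274.5, 151.9], [284.1, 269.6]]
0.5 [[271.2, 150.9], [280.9, 270.2]]
0.6 [[267.1, 149.9], [276.8, 270.9]]
0.8 [[256.8, 148.3], [266.5, 272.3]]
1 [[243.8, 147.3], [253.5, 273.9]]
1.2 [[228.7, 147.0], [238.3, 275.5]]
1.4 [[212.3, 147.3], [221.7, 277.2]]
1.6 [[195.5, 148.3], [204.6, 278.6]]
1.75 [[183.3, 149.5], [192.2, 279.6]]
```

{"method": "arm_command", "body": {"targets": [[255,0.6,0,0,0,0,0],[255,0.5,0,0,0,0,0],[255,0.4,0,0,0,0,0],[255,0,0,0,0,0,0]]}}

```text
time_s: 11.08
eef_pos: [0.4487, 0.1491, 0.245]
eef_rot: [-3.14, 0.014, 1.658]
contact_force: [-0.2, -14.7, 2.6]
finger_gap: 0.0004
grasp_force: 7.0
```

```bash
python3 lid.py l9|head -4
```

```text
t 11.08 chest mm [112.  117.8 245. ] world [0.449 0.149 0.245] 
q [-0.98  0.18  0.64  1.94 -0.1   1.07 -0.22] F [-14.6   1.5   2.6] gap 0.0004 7.0 
tool axes in chest: x [ 1.    -0.002 -0.014] y [-0.002 -1.    -0.001] z [-0.014  0.001 -1.   ]
[[200, 165], [213, 164], [268, 269], [212, 273]]
```

{"method": "arm_command", "body": {"targets": [[255,-2,0,0,0,0,0],[0,-3.6,1,0,0,0,0],[0,-3.6,1.2,0,0,0,0],[0,-3.6,1.2,0,0,0,0],[0,-3.6,1.2,0,0,0,0],[0,-3.6,1.2,0,0,0,0],[0,-3.6,1.2,0,0,0,0],[0,-3.6,1.2,0,0,0,0],[0,-3.6,1.2,0,0,0,0],[0,-3.6,1.2,0,0,0,0]]}}

```text
time_s: 12.02
eef_pos: [0.5862, -0.1818, 0.2487]
eef_rot: [3.14, 0.009, 1.661]
contact_force: [0.0, -0.0, 0.8]
finger_gap: 0.0561
grasp_force: 0.0
```

{"method": "arm_command", "body": {"targets": [[0,-3.6,1.2,0,0,0,0],[0,-3.5,1.2,0,0,0,0],[0,0,0,2,0,0,0],[0,0,0,2.5,0,0,0],[0,0,0,2.5,0,0,0],[0,0,0,2.5,0,0,0],[0,0,0,2,0,0,0],[0,0,0,1.5,0,0,0],[0,0,0,0,0,0,0],[0,0,0,0,0,0,0]]}}

```text
time_s: 12.85
eef_pos: [0.6156, -0.2502, 0.119]
eef_rot: [-3.141, 0.009, 1.661]
contact_force: [-0.0, -0.2, 0.2]
finger_gap: 0.0916
grasp_force: 0.0
```

```bash
python3 lid.py l10|head -5; python3 - <<'E'
from h import *
print((1000*RC.T@(np.array([.616,-.2585,0])-CH)).round(1))
E
```

```text
t 12.85 chest mm [-300.6  -12.9  119. ] world [ 0.616 -0.25   0.119] 
q [-0.1   0.66  0.65  1.63 -0.45  1.    0.78] F [-0.2  0.   0.2] gap 0.0916 0.0 
tool axes in chest: x [ 1.     0.001 -0.009] y [ 0.001 -1.    -0.001] z [-0.009  0.001 -1.   ]
[[183, 151], [190, 280], [182, 280], [173, 152]]
0.3 [[277.1, 153.1], [286.5, 269.1]]
[-308.8  -12.6    0. ]
```

View pics/l10.png

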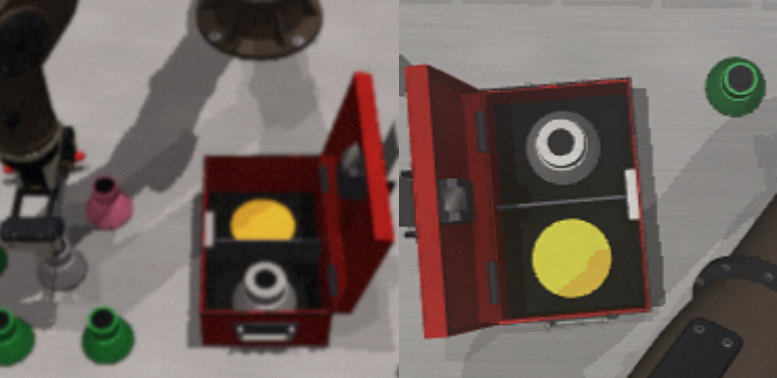

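The lid stands fully open at about 1.75 rad (edge at px 183-190). The yellow disc is in the near bay at about px (252,243), with the big cone in the other bay. I'll move down on the steel cone and measure the disc.

{"method": "arm_command", "body": {"targets": [[0,-0.8,0,0,0,0,0],[0,0,0,2,0,0,0],[0,0,0,2,0,0,0],[0,0,0,1.5,0,0,0],[0,0,0,1,0,0,0],[0,0,0,0.9,0,0,0],[0,0,0,0.1,0,0,0],[0,0,0,0,0,0,0]]}}

```text
time_s: 13.62
eef_pos: [0.6162, -0.2601, 0.0446]
eef_rot: [3.141, 0.011, 1.66]
contact_force: [0.2, -0.4, 0.1]
finger_gap: 0.0919
grasp_force: 0.0
```

```bash
python3 - <<'E'
from h import *
from workcell import read_camera
st()
c=read_camera("top");hsv=cv2.cvtColor(c["img"],cv2.COLOR_BGR2HSV)
m=((hsv[...,0]>18)&(hsv[...,0]<34)&(hsv[...,1]>110)&(hsv[...,2]>80)).astype(np.uint8);m[:200]=0;m[300:]=0;m[:,:200]=0;m[:,300:]=0
k=big(m);e=cv2.fitEllipse(k);X=ray(c,e[0],.009);print(e,X,(1000*RC.T@(X-CH)).round(1),"dia",max(e[1])/c["fx"]*1.33)
E
```

```text
t 13.62 chest mm [-310.4  -12.7   44.6] world [ 0.616 -0.26   0.045] 
q [-0.05  0.75  0.59  1.67 -0.51  0.87  0.84] F [-0.4 -0.1  0.1] gap 0.0919 0.0 
tool axes in chest: x [ 1.     0.    -0.011] y [ 0. -1.  0.] z [-0.011 -0.    -1.   ]
((251.76109313964844, 242.50146484375), (36.99899673461914, 37.35020446777344), 69.55453491210938) [0.50745624 0.04356163 0.009     ] [ 1.7 68.7  9. ] dia 0.09978981819423667
```

{"method": "arm_command", "body": {"targets": [[255,0,0,0,0,0,0],[255,0,0,0,0,0,0],[255,0,0,0,0,0,0],[255,0,0,0,0,0,0],[255,0,0,0,0,0,0],[255,0,0,0,0,0,0],[255,0,0,0,0,0,0],[255,0,0,0,0,0,0],[255,0,0,0,0,0,0],[255,0,0,0,0,0,0]]}}

```text
time_s: 14.5
eef_pos: [0.616, -0.2598, 0.0443]
eef_rot: [-3.141, 0.01, 1.66]
contact_force: [-0.5, 0.8, -0.4]
finger_gap: 0.0415
grasp_force: 30.0
```

{"method": "arm_command", "body": {"targets": [[255,0,0,-0.5,0,0,0],[255,0,0,-1,0,0,0],[255,0,0,-1.5,0,0,0],[255,0,0,-2,0,0,0],[255,0,0,-2,0,0,0],[255,0,0,-2,0,0,0],[255,0,0,-2,0,0,0],[255,0,0,-2,0,0,0],[255,0,0,-1,0,0,0],[255,0,0,0,0,0,0]]}}

```text
time_s: 15.33
eef_pos: [0.6169, -0.2591, 0.1871]
eef_rot: [3.138, 0.012, 1.66]
contact_force: [1.3, -0.4, -5.3]
finger_gap: 0.0413
grasp_force: 30.0
```

```bash
python3 -c "from h import *;st()"
```

```text
t 15.33 chest mm [-309.5  -13.4  187.1] world [ 0.617 -0.259  0.187] 
q [-0.11  0.6   0.69  1.55 -0.4   1.12  0.75] F [-0.5 -1.3 -5.3] gap 0.0413 30.0 
tool axes in chest: x [ 1.     0.    -0.012] y [ 0.    -1.     0.004] z [-0.012 -0.004 -1.   ]
```

{"method": "arm_command", "body": {"targets": [[255,1,-0.3,0,0,0.6,0],[255,2.5,-0.7,0,0,0,0],[255,3,-0.8,0,0,0,0],[255,3,-0.8,0,0,0,0],[255,3,-0.8,0,0,0,0],[255,3,-0.8,0,0,0,0],[255,3,-0.8,0,0,0,0],[255,3,-0.8,0,0,0,0],[255,3,-0.8,0,0,0,0],[255,3,-0.8,0,0,0,0]]}}

```text
time_s: 16.17
eef_pos: [0.5153, 0.0108, 0.1828]
eef_rot: [-3.139, -0.001, 1.66]
contact_force: [-0.1, 0.6, -6.3]
finger_gap: 0.041
grasp_force: 30.0
```

{"method": "arm_command", "body": {"targets": [[255,2,-0.5,0,0,0,0],[255,1,-0.3,0,0,0,0],[255,0.5,0,0,0,0,0],[255,0,0,0,0,0,0],[255,0,0,0,0,0,0]]}}

```text
time_s: 16.58
eef_pos: [0.5066, 0.0422, 0.184]
eef_rot: [-3.141, 0.001, 1.659]
contact_force: [-0.0, -0.6, -6.0]
finger_gap: 0.0414
grasp_force: 30.0
```

```bash
python3 -c "from h import *;st()"
```

```text
t 16.58 chest mm [  0.4  69.6 184. ] world [0.507 0.042 0.184] 
q [-0.75  0.34  0.73  1.95 -0.27  0.95  0.2 ] F [-0.6  0.1 -6. ] gap 0.0414 30.0 
tool axes in chest: x [ 1.    -0.    -0.001] y [-0. -1. -0.] z [-0.001  0.    -1.   ]
```

{"method": "arm_command", "body": {"targets": [[255,0.1,0,1,0,0,0],[255,0,0,2,0,0,0],[255,0,0,2,0,0,0],[255,0,0,2,0,0,0],[255,0,0,2,0,0,0],[255,0,0,1.5,0,0,0],[255,0,0,1,0,0,0],[255,0,0,0.6,0,0,0],[255,0,0,0.3,0,0,0],[255,0,0,0,0,0,0]]}}

```text
time_s: 17.42
eef_pos: [0.5067, 0.0436, 0.06]
eef_rot: [-3.141, 0.0, 1.659]
contact_force: [-0.1, -0.1, -5.4]
finger_gap: 0.0414
grasp_force: 30.0
```

{"method": "arm_command", "body": {"targets": [[255,0,0,0.2,0,0,0],[255,0,0,0.2,0,0,0],[255,0,0,0,0,0,0]]}}

```text
time_s: 17.67
eef_pos: [0.5068, 0.0443, 0.0565]
eef_rot: [3.141, -0.0, 1.66]
contact_force: [0.1, -0.4, -6.5]
finger_gap: 0.0414
grasp_force: 30.0
```

```bash
python3 -c "from h import *;st()"
```

```text
t 17.67 chest mm [ 2.5 69.2 56.5] world [0.507 0.044 0.056] 
q [-0.62  0.52  0.59  2.07 -0.46  0.68  0.36] F [-0.4 -0.  -6.5] gap 0.0414 30.0 
tool axes in chest: x [1.    0.001 0.   ] y [ 0.001 -1.     0.001] z [ 0.    -0.001 -1.   ]
```

{"method": "arm_command", "body": {"targets": [[255,0,0,0.1,0,0,0],[255,0,0,0.1,0,0,0],[255,0,0,0,0,0,0]]}}

```text
time_s: 17.92
eef_pos: [0.5065, 0.0442, 0.0542]
eef_rot: [3.142, -0.0, 1.66]
contact_force: [0.2, -0.0, -6.0]
finger_gap: 0.0412
grasp_force: 30.0
```

{"method": "arm_command", "body": {"targets": [[255,0,0,0.1,0,0,0],[255,0,0,0,0,0,0]]}}

```text
time_s: 18.08
eef_pos: [0.5066, 0.0443, 0.0533]
eef_rot: [3.141, -0.0, 1.66]
contact_force: [-0.2, 0.2, -4.0]
finger_gap: 0.0412
grasp_force: 30.0
```

{"method": "arm_command", "body": {"targets": [[255,0,0,0.1,0,0,0],[255,0,0,0,0,0,0]]}}

```text
time_s: 18.25
eef_pos: [0.5067, 0.0445, 0.0531]
eef_rot: [3.141, -0.001, 1.66]
contact_force: [-5.3, 2.5, 11.1]
finger_gap: 0.0414
grasp_force: 30.0
```

The cone is down on the disc: contact began at 53.3 mm, as predicted. I'll open partway so the fingers clear the bay walls, then rise.

{"method": "arm_command", "body": {"targets": [[90,0,0,0,0,0,0],[90,0,0,0,0,0,0],[90,0,0,0,0,0,0],[90,0,0,0,0,0,0],[90,0,0,0,0,0,0],[90,0,0,0,0,0,0]]}}

```text
time_s: 18.75
eef_pos: [0.5066, 0.044, 0.0522]
eef_rot: [3.141, 0.0, 1.66]
contact_force: [0.3, 0.3, -0.2]
finger_gap: 0.0594
grasp_force: 0.0
```

{"method": "arm_command", "body": {"targets": [[90,0,0,-0.5,0,0,0],[90,0,0,-1.5,0,0,0],[90,0,0,-2,0,0,0],[90,0,0,-3,0,0,0],[90,0,0,-3,0,0,0],[90,0,0,-3,0,0,0],[90,-3,0,-3,0,0,0],[90,-3,0,-2,0,0,0],[90,-3,0,0,0,0,0],[90,-3,0,0,0,0,0]]}}

```text
time_s: 19.58
eef_pos: [0.518, -0.0761, 0.2337]
eef_rot: [3.138, -0.0, 1.661]
contact_force: [0.2, 0.4, -1.0]
finger_gap: 0.0593
grasp_force: 0.0
```

{"method": "arm_command", "body": {"targets": [[90,-4,0,0,0,0,0],[90,-4,0,0,0,0,0],[90,-4,0,0,0,0,0],[90,-3,0,0,0,0,0],[90,-2,0,0,0,0,0],[90,0,0,0,0,0,0]]}}

```text
time_s: 20.08
eef_pos: [0.531, -0.25, 0.2323]
eef_rot: [-3.141, 0.003, 1.653]
contact_force: [-0.0, 0.4, -0.0]
finger_gap: 0.0597
grasp_force: 0.0
```

```bash
python3 lid.py l11|head -4
```

```text
t 20.08 chest mm [-292.8   71.3  232.3] world [ 0.531 -0.25   0.232] 
q [-0.2   0.44  0.79  1.71 -0.34  1.14  0.77] F [ 0.4 -0.  -0. ] gap 0.0597 0.0 
tool axes in chest: x [ 1.    -0.006 -0.003] y [-0.006 -1.    -0.   ] z [-0.003  0.    -1.   ]
[[183, 151], [190, 280], [182, 280], [173, 152]]
```

View pics/l11.png

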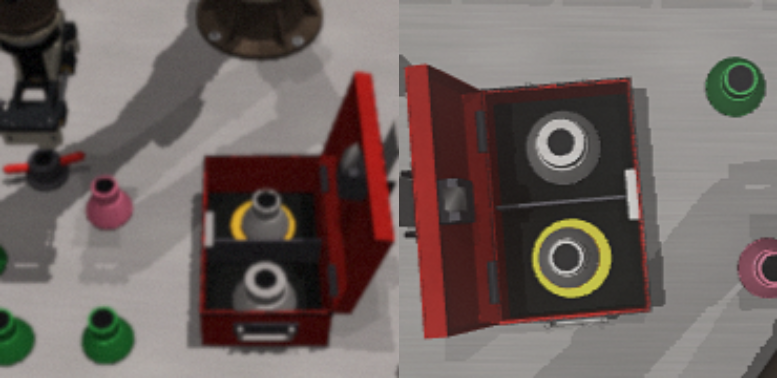

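The cone stands upright and concentric on the yellow disc at about px (252,243). The lid is at its stop, nothing else has moved, and the robot is clear of everything.

```bash
python3 -c "from workcell import *;print(sign_off())"
```

```text
the job is handed in; nothing more can be done
None
```

The job is handed in: the paddle was lifted, the lid swung back to its stop, and the steel cone set gently upright on the yellow disc; the final picture confirms the lid and cone, though sign-off gave no verdict.

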